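# Lock the tape roll into its dock with the sprung gate

### The job

Slide the roll of tape over the worktop into the open-fronted dock until it is fully home against the back wall, keeping it flat on the worktop. Then swing the dock's spring-loaded gate shut across the mouth until you feel it meet the buffer of its catch, hold it wound there without crushing the buffer and press the knob of its bolt fully down behind the catch's tooth, so that the gate stays shut when you let go. Never let the wound gate fly back open, and leave the calculator, the steel cup and the gauze pack where they are.

Things in the scene. Friction and masses are not known exactly. Their poses are not given: they have to be found in the camera images.
- dock: Bare aluminium three-walled dock fixed to the worktop, no floor, walls 34 mm high. Origin on the worktop where the middle of the roll lies when home; +y points straight out of the open mouth, x runs across it. Inner faces: side walls x = -57 and +57 mm (mouth ends at y = +42 mm), back wall y = -53 mm.
- gate_hinge (a point): Upright hinge axis of the gate at worktop height: in the dock's frame x = +75, y = +75 mm. Hinge post 54 mm high with a coiled torsion spring, which always drives the gate open: 0.24 Nm when open, 0.76 Nm when shut (about 5 N at the knob).
- gate (a joint): Angle of the gate arm, rad. 0 = sprung fully open: seen from above the arm then points 80 degrees counter-clockwise from the dock's +x. It grows counter-clockwise as the gate shuts, and is 1.745 when the arm points along the dock's -x. The arm meets the catch's buffer somewhere from 1.60 to 1.89. Locked and let go, the gate springs back 4 mm (0.026 rad) from the buffer onto the tooth.
- catch_range (a point): Middle of the catch's adjusting range, at worktop height (dock frame x = -80, y = +75 mm). The dark steel catch (51 mm high post that carries the buffer and, before it, a square tooth 22 mm high, 8 mm thick) is clamped up to 22 mm to either side along the gate's arc. Where it is clamped is not reported: feel for the buffer (the force rises) or look.
- buffer (a joint): How far the catch's sprung rubber buffer pad is pressed in by the end of the gate arm, m: 0 = untouched, 2 N per mm, crushed beyond 0.004 (which counts as a fault). It says nothing of where the catch is clamped.
- bolt (a joint): Upright 10 mm thick bolt in the gate arm's end, m: 0 = raised (foot 5 mm above the tooth), 0.016 = fully down; grows as the knob is pressed. Friction of 3 N keeps it where it is left. Raised (below 0.004) it passes over the tooth; it comes down only beyond it, where it has 4 mm of room between the tooth and its place with the arm just touching the buffer.
- knob_grip (a point): Middle of the bolt's black knob, a round upright cylinder of 20 mm diameter and 26 mm height, 155 mm from the hinge axis, which turns freely on the bolt. Its middle is 89 mm above the worktop when the bolt is raised, 73 mm when it is down. The end of the arm below it is 22 mm wide across the arm, its top 46 mm above the worktop.
- roll_center (a point): Middle of the loose roll of tan tape lying flat: 103 mm across, 25 mm high (its hole cannot be used: take it as a solid disc), about 50 g, too wide to be gripped. This point is half-way up.
- tape_roll: The same roll of tape; origin at the centre of its underside, z is its axis.
- calc_center (a point): Bystander: dark pocket calculator lying flat, 118 x 68 x 14 mm; its middle.
- cup_center (a point): Bystander: small steel cup, 56 mm across, 64 mm high; its middle.
- gauze_center (a point): Bystander: flat white gauze pack, 52 x 75 x 9 mm; its middle.
Not all that is in view belongs to the job. There is more than one size of the tape_roll; the job needs the largest.

How it is judged:
On the way, in this order (a step that is already met when the one before it is completed fails the run):
1. the roll lies home in the dock while the gate is still open (x of roll_center in the frame of dock between -0.01 and 0.01 m and y of roll_center in the frame of dock between -0.01 and 0.01 m and height (world z) of roll_center below 0.018 m and angle between tape_roll's own z axis and vertical below 0.1 rad and value of joint gate below 1 rad), for 0.2 s.
2. the gate is wound shut with its bolt still raised (value of joint gate above 1.5 rad and value of joint bolt below 0.009 m), for 0.1 s.
At the end, for the whole second after the job is handed in: The roll lies flat on the worktop within 10 mm of its home point in the dock (each way), the gate stands shut by itself at more than 1.54 rad with its bolt down by more than 12 mm behind the tooth, and everything is at rest (x of roll_center in the frame of dock between -0.01 and 0.01 m and y of roll_center in the frame of dock between -0.01 and 0.01 m and height (world z) of roll_center below 0.018 m and angle between tape_roll's own z axis and vertical below 0.1 rad and value of joint gate above 1.54 rad and value of joint bolt above 0.012 m and velocity of joint gate between -0.05 and 0.05 rad/s and linear speed of tape_roll below 0.02 m/s); the robot touches nothing.
It fails at once if the buffer is crushed (pressed in by more than 4 mm) (value of joint buffer above 0.004 m).
It fails at once if the wound gate flies back open (faster than 1.5 rad/s) (value of joint gate below 1.45 rad and velocity of joint gate below -1.5 rad/s).
It fails at once if the roll is lifted or tipped (height (world z) of roll_center above 0.035 m or angle between tape_roll's own z axis and vertical above 0.35 rad).
It fails at once if the calculator, the cup or the gauze pack is moved by more than 20 mm (distance of any of calc_center, cup_center, gauze_center from where it was at the start of the episode above 0.02 m).
It also fails if it takes over 64 s, if anything falls off the work surface, if the arm or the gripper's body presses on something with over 40 N, if the wrist force passes 120 N, or if a joint passes its speed limit or range.

### The arm

A 6-joint arm with a two-finger parallel gripper is mounted at the origin on a cart in front of the work surface, level with it; the furniture and walls round the work are solid. World frame = base frame: x ahead of the robot, y to its left, z up, the work surface at z = 0. Lengths are in m, angles in rad, forces in N, time in s.
With the tool pointing down it reaches from about 0.425 to 0.925 m from the base axis. Payload 12.5 kg.
Tool frame: the origin (TCP) lies at the very end of the fingers, on their centre line; the grasp point (between the pads) lies bot.pinch_z behind it (bot.pinch_z is the distance from the TCP to the grasp point, in m); z points along the fingers, y is the line along which they close (so a half turn about z gives the same grasp; the last joint's range is limited). The gripper opens to 85 mm and grips with 20 to 120 N. Pads are 22 mm wide; open, the fingers measure 114 mm over their backs; the gripper's body (76 mm by 85 mm) begins 54 mm behind the grasp point. The pads swing forward as they close: fully open they stand 13 mm farther back than shut.
Start: joints at [-1.353, 0.491, 1.559, -0, 1.092, -0.106], TCP at [0.199, -0.593, 0.231] pointing down, gripper open.
Joint ranges: [-3.1, 3.1], [-0.84, 2.19], [0.05, 2.79], [-1.13, 4.28], [0.06, 2.93], [-2.69, 2.69]. Speed limits (rad/s): [2.22, 2.22, 2.79, 3.14, 3.14, 3.14].

### API

Orientations are given as a rotation vector (axis times angle).
In Python, from workcell import bot gives the robot as it stands. The module is installed in compiled form; this text tells all that it offers.
- The arm moves only by the shell command python3 -m inch 'ROWS' [OPENING]. ROWS is JSON, a list of rows, each an object of numbers: "dx", "dy", "dz": the shift along the world's x, y, z normalised to -1 to 1, where 1 is 0.25 m; "wx", "wy", "wz": the turn, a rotation vector about the world's x, y, z normalised to -1 to 1, where 1 is 180 degrees. In form: [{"dx": .., "dy": .., "dz": .., "wx": .., "wy": .., "wz": ..}, ...]. A call has 1 to 12 rows; each row is the pose to reach, as a shift and turn from the pose commanded when the call began, turning the shorter way round; what a row does not reach only later rows make up. A row lasts 1/12 s, in which the tool goes at most 41.7 mm and 7.16 degrees, less where a joint would pass 70% of its speed; a pose out of reach is approached as far as the arm can. A call with a number of a shift or a turn outside -1 to 1 is refused whole. A call with a gripper value outside its range is refused whole. OPENING is the gripper's target within -1 to 1 (shut at 1, half-way at 0, fully open at -1), set as the call begins (- or left out, the last holds). The fingers move at their own pace and stop on an object; the grip force is fixed at half the most. Time passes only in rows, so rows that repeat a pose let the fingers close. It gives the time, the measured TCP pose, the force, the opening and the grip force at its end, in the units of the state.
- bot.observe(): the state, without advancing time (a new reading comes with each control period).
- bot.read_camera(name): name is "scene" or "side" or "wrist"; returns (picture, depth): 400x640x3 uint8, red, green, blue; 400x640 float32, m along the optical axis (not along the pixel's ray), 0 where there is no reading.
- bot.get_calibration(name): a dict with "fx", "fy", "cx", "cy" (pixels), "dist" ([k1, k2, p1, p2, k3] as OpenCV has them; the pictures are not rectified), "R" (3x3) and "t" (3): a world point X has camera coordinates R X + t. Camera axes: x right, y down, z forward; pixel columns grow to the right and rows downward; lengths in m; the calibration is good to about 2 mm. A picture is of the moment at which its call begins: read the wrist's pose just before it. get_calibration takes no time and is no camera call; for the wrist camera it gives the pose at the moment of the call.
- bot.sign_off(): hands the job in; it is judged then, once.
Trained networks look in the newest picture that a camera, given by its name, has taken for a name from the list of things; names that differ only in an ending like _2 or _b are one class to them, and where a whole thing is asked for, a point or a joint stands for the part that bears it (a point fixed in the world has none). Each returns a list of dicts, best first, with "p" (0 to 1); they miss things now and then, are a little off and sometimes report something else, mostly with a low value. They report only what shows in the picture. A call takes as long as a camera call. They do not tell look-alikes from the thing itself.
- bot.find_in(camera, query): "location" ([column, row] as shares, 0 to 1, of the picture: columns of its width, rows of its height, amid what is visible of it).
- bot.trace(camera, query): "mask" (400x640 bool, what is visible of it) and "location" ([column, row] as shares, 0 to 1, of the picture: columns of its width, rows of its height, amid what is visible of it).
- bot.place_of(camera, query): "location" ([column, row] as shares, 0 to 1, of the picture: columns of its width, rows of its height: a listed point, or the origin of a listed thing).
The state is a dict: "time": time; "joint_pos": joint angles; "qd": joint speeds; "tau": joint torques, N m; "eef_pos": TCP position; "eef_rot": TCP orientation; "wrist_force": force on the tool from outside, world axes, zero at the start; "ft_torque": the same for the moment, N m; "gripper_width": finger opening in m; "finger_force": force on a finger pad.
Only numpy, scipy, OpenCV 4.12 (cv2) and the standard library are available. Lean on these libraries where they do the work, as an engineer would, in place of code of your own. Each camera call takes 0.05 s, during which the arm holds its last target. There are 200 camera calls.

## Working session

There is one attempt and no reset: what is moved stays moved. The work goes in short steps, Python scripts to look and compute and a shell command to move; the robot and the scene stay as the last step left them, time stands still between calls to the robot, and variables do not carry over. Pictures are saved under pics/ and viewed, at most 10 in all, crops included, and the job is handed in when it is done.

```bash
mkdir -p pics; cat > h.py <<'E'
import numpy as np, cv2
from workcell import bot
def cal(n):
    c=bot.get_calibration(n); K=np.array([[c['fx'],0,c['cx']],[0,c['fy'],c['cy']],[0,0,1.]])
    return K,np.array(c['dist'],float),np.array(c['R'],float),np.array(c['t'],float)
def ray(n,px,z):
    "pixels (N,2) -> world points at height z"
    K,d,R,t=cal(n); u=cv2.undistortPoints(np.array(px,float).reshape(-1,1,2),K,d).reshape(-1,2)
    D=np.c_[u,np.ones(len(u))]@R; C=-R.T@t
    return C+D*((z-C[2])/D[:,2])[:,None]
def cloud(n,depth,mask):
    K,d,R,t=cal(n); v,u=np.nonzero(mask&(depth>0))
    p=cv2.undistortPoints(np.c_[u,v].astype(float).reshape(-1,1,2),K,d).reshape(-1,2); z=depth[v,u]
    return (np.c_[p*z[:,None],z]-t)@R
def proj(n,P):
    K,d,R,t=cal(n); return cv2.projectPoints(np.array(P,float).reshape(-1,1,3),cv2.Rodrigues(R)[0],t,K,d)[0].reshape(-1,2)
def px(l): return np.array(l)*[640,400]
E
python3 - <<'E'
from h import *
for n in ['scene','side']:
    im,dp=bot.read_camera(n); cv2.imwrite(f'pics/{n}0.png',im[:,:,::-1])
    K,d,R,t=cal(n); print(n,'cam at',(-R.T@t).round(3))
    for q,z in [('dock',0),('gate_hinge',0),('catch_range',0),('knob_grip',.089),('roll_center',.0125),('calc_center',.007),('cup_center',.032),('gauze_center',.0045)]:
        for r in bot.place_of(n,q)[:4]:
            print(q,round(r['p'],2),px(r['location']).round(0),ray(n,[px(r['location'])],z)[0].round(3))
print(bot.observe(),bot.pinch_z)
E
```

```text
scene cam at [0.163 0.715 0.927]
gate_hinge 0.9 [324. 203.] [ 0.608 -0.035  0.   ]
catch_range 0.74 [382. 227.] [ 0.45  -0.045  0.   ]
knob_grip 0.46 [286. 222.] [0.604 0.128 0.089]
roll_center 0.89 [318. 270.] [0.506 0.152 0.013]
roll_center 0.68 [284. 329.] [0.485 0.312 0.012]
roll_center 0.66 [369. 295.] [0.381 0.149 0.012]
calc_center 0.58 [199. 285.] [0.701 0.324 0.007]
calc_center 0.35 [266. 185.] [ 0.763 -0.004  0.007]
cup_center 0.72 [293. 145.] [ 0.778 -0.148  0.032]
cup_center 0.44 [381. 228.] [ 0.439 -0.015  0.032]
gauze_center 0.59 [265. 184.] [ 0.768 -0.008  0.004]
side cam at [0.316 1.11  0.863]
gate_hinge 0.72 [334. 196.] [ 0.597 -0.019 -0.   ]
catch_range 0.65 [384. 200.] [ 0.442 -0.036  0.   ]
knob_grip 0.5 [317. 200.] [0.61  0.123 0.089]
roll_center 0.67 [394. 238.] [0.388 0.147 0.012]
roll_center 0.64 [349. 235.] [0.51  0.161 0.012]
roll_center 0.58 [345. 276.] [0.486 0.318 0.012]
calc_center 0.76 [268. 263.] [0.692 0.313 0.007]
calc_center 0.34 [386. 198.] [ 0.436 -0.037  0.007]
cup_center 0.82 [288. 158.] [ 0.789 -0.155  0.032]
cup_center 0.26 [268. 265.] [0.68  0.341 0.032]
gauze_center 0.6 [280. 190.] [ 0.769 -0.01   0.004]
{'time': 0.9, 'joint_pos': array([-1.35256641e+00,  4.90895449e-01,  1.55888706e+00, -2.22566257e-05,
        1.09167297e+00, -1.05571448e-01]), 'qd': array([-0.00082875,  0.00059331, -0.00115162, -0.00038351, -0.00168971,
        0.0008259 ]), 'tau': array([ 1.02030801e-03, -6.18254256e+01, -2.61845291e+01,  1.17459331e-05,
        3.24933153e-04, -2.71051618e-05]), 'eef_pos': array([ 0.19889773, -0.59253695,  0.23133424]), 'eef_rot': array([ 3.10037020e+00,  5.06400553e-01, -1.88440686e-05]), 'wrist_force': array([ 0.77352005,  0.01379591, -0.44444979]), 'ft_torque': array([ 0.02215171, -0.02010893,  0.06162004]), 'finger_force': 0.0, 'gripper_width': 0.08540285390560094} 0.0187
```

View pics/scene0.png

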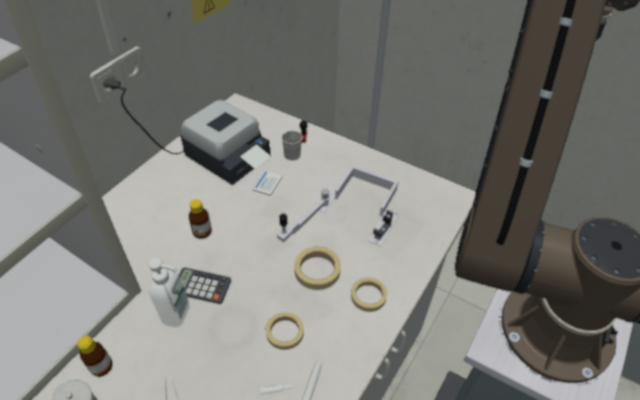

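View pics/side0.png

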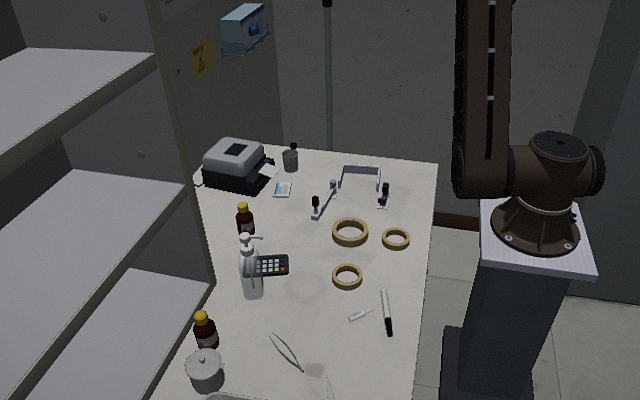

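The largest roll is at (318,270) in scene and (349,235) in side, at about (0.508, 0.156). The dock's mouth faces world +y. The gate is sprung open with its knob near (284,218). I'll move over the dock and measure from close up.

```bash
R='{"dx":0.8,"dy":1,"dz":0.5,"wz":0.2}'; echo start
python3 -m inch '[{"dx":0.8,"dy":1,"dz":0.5,"wz":0.4},{"dx":0.8,"dy":1,"dz":0.5,"wz":0.4},{"dx":0.8,"dy":1,"dz":0.5,"wz":0.4},{"dx":0.8,"dy":1,"dz":0.5,"wz":0.4},{"dx":0.8,"dy":1,"dz":0.5,"wz":0.4},{"dx":0.8,"dy":1,"dz":0.5,"wz":0.4},{"dx":0.8,"dy":1,"dz":0.5,"wz":0.4},{"dx":0.8,"dy":1,"dz":0.5,"wz":0.4},{"dx":0.8,"dy":1,"dz":0.5,"wz":0.4},{"dx":0.8,"dy":1,"dz":0.5,"wz":0.4}]'
python3 -m inch '[{"dx":0.45,"dy":1,"dz":0.2},{"dx":0.45,"dy":1,"dz":0.2},{"dx":0.45,"dy":1,"dz":0.2},{"dx":0.45,"dy":1,"dz":0.2},{"dx":0.45,"dy":1,"dz":0.2},{"dx":0.45,"dy":1,"dz":0.2},{"dx":0.45,"dy":1,"dz":0.2},{"dx":0.45,"dy":1,"dz":0.2}]'
python3 -m inch '[{"dy":0.6},{"dy":0.6},{"dy":0.6},{"dy":0.6},{"dy":0.6},{"dy":0.6}]'
python3 - <<'E'
from h import *
K,d,R,t=cal('wrist'); print((-R.T@t).round(3),R.round(2))
im,dp=bot.read_camera('wrist'); cv2.imwrite('pics/w0.png',im[:,:,::-1])
for q,z in [('dock',0),('gate_hinge',0),('catch_range',0),('knob_grip',.089),('roll_center',.0125)]:
    for r in bot.place_of('wrist',q)[:3]:
        print(q,round(r['p'],2),px(r['location']).round(0),ray('wrist',[px(r['location'])],z)[0].round(4))
E
```

```text
start
[ 0.268 -0.568  0.374] [[ 0.32 -0.95  0.  ]
 [-0.91 -0.3   0.29]
 [-0.27 -0.09 -0.96]]invalid input
invalid input
invalid input
```

View pics/w0.png

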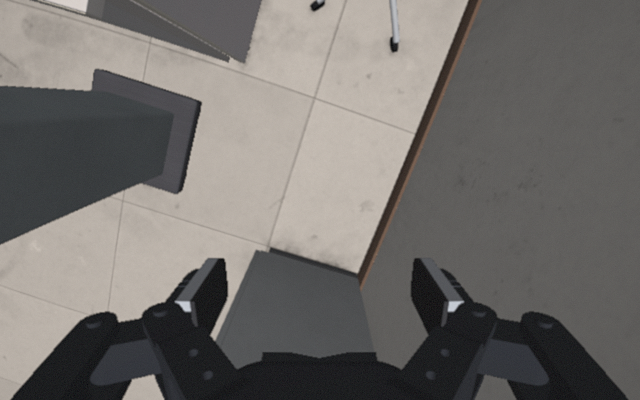

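The picture shows only the floor, because the moves were refused. I'll give all six keys in every row.

```bash
python3 -m inch '[{"dx":0.8,"dy":1,"dz":0.5,"wx":0,"wy":0,"wz":0.4},{"dx":0.8,"dy":1,"dz":0.5,"wx":0,"wy":0,"wz":0.4},{"dx":0.8,"dy":1,"dz":0.5,"wx":0,"wy":0,"wz":0.4},{"dx":0.8,"dy":1,"dz":0.5,"wx":0,"wy":0,"wz":0.4},{"dx":0.8,"dy":1,"dz":0.5,"wx":0,"wy":0,"wz":0.4},{"dx":0.8,"dy":1,"dz":0.5,"wx":0,"wy":0,"wz":0.4},{"dx":0.8,"dy":1,"dz":0.5,"wx":0,"wy":0,"wz":0.4},{"dx":0.8,"dy":1,"dz":0.5,"wx":0,"wy":0,"wz":0.4},{"dx":0.8,"dy":1,"dz":0.5,"wx":0,"wy":0,"wz":0.4},{"dx":0.8,"dy":1,"dz":0.5,"wx":0,"wy":0,"wz":0.4}]' -0.4
python3 -m inch '[{"dx":0.45,"dy":1,"dz":0.2,"wx":0,"wy":0,"wz":0},{"dx":0.45,"dy":1,"dz":0.2,"wx":0,"wy":0,"wz":0},{"dx":0.45,"dy":1,"dz":0.2,"wx":0,"wy":0,"wz":0},{"dx":0.45,"dy":1,"dz":0.2,"wx":0,"wy":0,"wz":0},{"dx":0.45,"dy":1,"dz":0.2,"wx":0,"wy":0,"wz":0},{"dx":0.45,"dy":1,"dz":0.2,"wx":0,"wy":0,"wz":0},{"dx":0.45,"dy":1,"dz":0.2,"wx":0,"wy":0,"wz":0},{"dx":0.45,"dy":1,"dz":0.2,"wx":0,"wy":0,"wz":0}]'
python3 -m inch '[{"dx":0,"dy":0.6,"dz":0,"wx":0,"wy":0,"wz":0},{"dx":0,"dy":0.6,"dz":0,"wx":0,"wy":0,"wz":0},{"dx":0,"dy":0.6,"dz":0,"wx":0,"wy":0,"wz":0},{"dx":0,"dy":0.6,"dz":0,"wx":0,"wy":0,"wz":0},{"dx":0,"dy":0.6,"dz":0,"wx":0,"wy":0,"wz":0},{"dx":0,"dy":0.6,"dz":0,"wx":0,"wy":0,"wz":0}]'
cat > look.py <<'E'
from h import *
import sys
n=sys.argv[1]
im,dp=bot.read_camera('wrist'); cv2.imwrite(f'pics/{n}.png',im[:,:,::-1]); np.save(f'pics/{n}.npy',dp)
K,d,R,t=cal('wrist'); np.savez(f'pics/{n}c.npz',K=K,d=d,R=R,t=t)
for q,z in [('dock',0),('gate_hinge',0),('catch_range',0),('knob_grip',.089),('roll_center',.0125)]:
    for r in bot.place_of('wrist',q)[:3]:
        print(q,round(r['p'],2),px(r['location']).round(0),ray('wrist',[px(r['location'])],z)[0].round(4))
o=bot.observe(); print(o['time'],o['eef_pos'].round(4),o['eef_rot'].round(3),o['wrist_force'].round(2))
E
python3 look.py w1
```

```text
time: 2.03
eef_pos: [0.4007, -0.3404, 0.3581]
eef_rot: [2.205, 2.233, 0.001]
wrist_force: [-0.6, -1.2, 0.2]
gripper_width: 0.0598
finger_force: 0.0
time: 2.7
eef_pos: [0.5128, -0.0885, 0.4074]
eef_rot: [2.213, 2.228, 0.003]
wrist_force: [0.9, -0.6, -1.3]
gripper_width: 0.0599
finger_force: 0.0
time: 3.2
eef_pos: [0.5112, 0.0582, 0.4063]
eef_rot: [2.215, 2.227, -0.0]
wrist_force: [0.1, -0.6, -0.3]
gripper_width: 0.0599
finger_force: 0.0
gate_hinge 0.62 [372. 201.] [ 0.6073 -0.0303  0.    ]
catch_range 0.77 [282. 208.] [ 0.4439 -0.0429  0.    ]
catch_range 0.43 [457. 195.] [ 0.7624 -0.0182  0.    ]
knob_grip 0.76 [394. 113.] [0.6172 0.1251 0.089 ]
roll_center 0.82 [241. 102.] [0.3839 0.1417 0.0125]
3.5 [0.5115 0.0564 0.4063] [ 2.22   2.223 -0.   ] [-0.66  0.24  0.49]
```

View pics/w1.png

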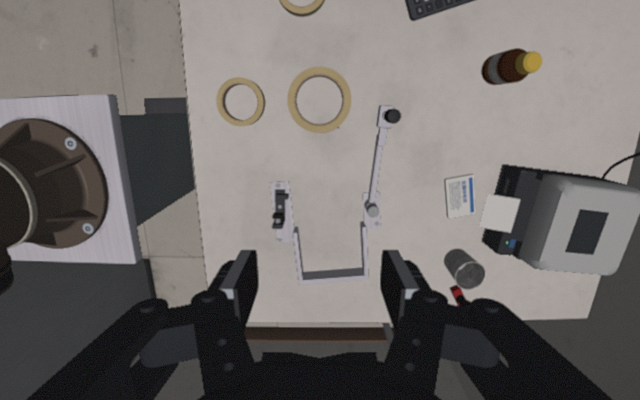

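The wrist view is clear: big roll at (320,99), dock below it (back wall at row 275, side walls at columns 298 and 364), hinge at (372,208), catch at (280,210) and knob at (392,117). I'll fit all of these from the depth.

```bash
cat > fit.py <<'E'
from h import *
import sys
n=sys.argv[1]; c=np.load(f'pics/{n}c.npz'); dp=np.load(f'pics/{n}.npy')
R,t=c['R'],c['t']; v,u=np.nonzero(dp>0)
p=cv2.undistortPoints(np.c_[u,v].astype(float).reshape(-1,1,2),c['K'],c['d']).reshape(-1,2); z=dp[v,u]
P=(np.c_[p*z[:,None],z]-t)@R
def box(x0,x1,y0,y1,z0,z1):
    return P[(P[:,0]>x0)&(P[:,0]<x1)&(P[:,1]>y0)&(P[:,1]<y1)&(P[:,2]>z0)&(P[:,2]<z1)]
print('table z',np.median(box(.48,.58,0,.06,-.02,.02)[:,2]).round(4))
W=box(.44,.62,-.19,-.06,.026,.045); print('walls',len(W))
from scipy.optimize import least_squares
def res(q):
    ca,sa=np.cos(q[2]),np.sin(q[2]); d=W[:,:2]-q[:2]; x=d@[ca,sa]; y=d@[-sa,ca]
    # wall tops: centre lines, thickness w
    w=q[3]; return np.minimum(np.minimum(abs(x-57-0 if 0 else x-(.057+w)),abs(x+(.057+w))),abs(y+(.053+w)))
s=least_squares(res,[.525,-.115,.05,.002],loss='soft_l1',f_scale=.002); print('dock',s.x.round(4),np.median(res(s.x)))
def circ(Q,r):
    f=lambda q:np.hypot(*(Q[:,:2]-q).T)-r
    return least_squares(f,Q[:,:2].mean(0),loss='soft_l1',f_scale=.002).x.round(4)
for nm,b in [('roll',(.44,.58,.09,.23,.018,.03)),('knob',(.57,.66,.09,.18,.085,.115)),('hinge',(.57,.65,-.06,0,.045,.07)),('catch',(.40,.49,-.1,.03,.04,.07)),('toothlvl',(.40,.49,-.1,.03,.016,.028))]:
    Q=box(*b); 
    if len(Q): print(nm,len(Q),'mid',((Q.min(0)+Q.max(0))/2).round(4),'mean',Q.mean(0).round(4),'ext',np.ptp(Q,axis=0).round(3))
ca,sa=np.cos(s.x[2]),np.sin(s.x[2]); T=lambda x,y:(s.x[0]+ca*x-sa*y,s.x[1]+sa*x+ca*y)
print('hinge pred',np.round(T(.075,.075),4),'catch pred',np.round(T(-.08,.075),4))
a=s.x[2]+np.radians(80); h=np.array(T(.075,.075)); print('knob pred',(h+.155*np.array([np.cos(a),np.sin(a)])).round(4))
E
python3 fit.py w1
```

```text
table z 0.0002
walls 924
dock [ 0.5326 -0.1115  0.0886  0.0035] 0.0022497741049968406
roll 1525 mid [0.5114 0.1454 0.0229] mean [0.5113 0.1465 0.0246] ext [0.099 0.101 0.01 ]
knob 190 mid [0.6141 0.1226 0.0934] mean [0.6134 0.1232 0.0986] ext [0.019 0.019 0.017]
hinge 108 mid [ 0.6004 -0.0303  0.051 ] mean [ 0.6004 -0.0301  0.054 ] ext [0.018 0.018 0.012]
catch 138 mid [ 0.4408 -0.0503  0.0467] mean [ 0.4406 -0.0504  0.0469] ext [0.018 0.024 0.013]
toothlvl 94 mid [ 0.4524 -0.0544  0.0218] mean [ 0.4508 -0.0321  0.0218] ext [0.043 0.088 0.011]
hinge pred [ 0.6007 -0.0302] catch pred [ 0.4463 -0.0439]
knob pred [0.614  0.1242]
```

```bash
python3 -m inch '[{"dx":-0.03,"dy":0.68,"dz":-1,"wx":0,"wy":0,"wz":0.025},{"dx":-0.03,"dy":0.68,"dz":-1,"wx":0,"wy":0,"wz":0.025},{"dx":-0.03,"dy":0.68,"dz":-1,"wx":0,"wy":0,"wz":0.025},{"dx":-0.03,"dy":0.68,"dz":-1,"wx":0,"wy":0,"wz":0.025},{"dx":-0.03,"dy":0.68,"dz":-1,"wx":0,"wy":0,"wz":0.025},{"dx":-0.03,"dy":0.68,"dz":-1,"wx":0,"wy":0,"wz":0.025},{"dx":-0.03,"dy":0.68,"dz":-1,"wx":0,"wy":0,"wz":0.025},{"dx":-0.03,"dy":0.68,"dz":-1,"wx":0,"wy":0,"wz":0.025},{"dx":-0.03,"dy":0.68,"dz":-1,"wx":0,"wy":0,"wz":0.025}]'
python3 -m inch '[{"dx":0,"dy":0,"dz":-0.15,"wx":0,"wy":0,"wz":0},{"dx":0,"dy":0,"dz":-0.3,"wx":0,"wy":0,"wz":0},{"dx":0,"dy":0,"dz":-0.44,"wx":0,"wy":0,"wz":0},{"dx":0,"dy":0,"dz":-0.54,"wx":0,"wy":0,"wz":0},{"dx":0,"dy":0,"dz":-0.59,"wx":0,"wy":0,"wz":0},{"dx":0,"dy":0,"dz":-0.6,"wx":0,"wy":0,"wz":0},{"dx":0,"dy":0,"dz":-0.6,"wx":0,"wy":0,"wz":0}]'
```

```text
time: 4.25
eef_pos: [0.503, 0.2278, 0.154]
eef_rot: [-2.126, -2.31, 0.006]
wrist_force: [0.9, 0.0, 0.2]
gripper_width: 0.0603
finger_force: 0.0
time: 4.83
eef_pos: [0.505, 0.2266, 0.0072]
eef_rot: [2.13, 2.308, 0.001]
wrist_force: [-0.1, 0.1, 0.2]
gripper_width: 0.0596
finger_force: 0.0
```

```bash
python3 -m inch '[{"dx":0.004,"dy":-0.048,"dz":0,"wx":0,"wy":0,"wz":0},{"dx":0.008,"dy":-0.096,"dz":0,"wx":0,"wy":0,"wz":0},{"dx":0.012,"dy":-0.144,"dz":0,"wx":0,"wy":0,"wz":0},{"dx":0.016,"dy":-0.192,"dz":0,"wx":0,"wy":0,"wz":0},{"dx":0.02,"dy":-0.24,"dz":0,"wx":0,"wy":0,"wz":0},{"dx":0.024,"dy":-0.288,"dz":0,"wx":0,"wy":0,"wz":0},{"dx":0.028,"dy":-0.336,"dz":0,"wx":0,"wy":0,"wz":0},{"dx":0.032,"dy":-0.384,"dz":0,"wx":0,"wy":0,"wz":0},{"dx":0.036,"dy":-0.432,"dz":0,"wx":0,"wy":0,"wz":0},{"dx":0.04,"dy":-0.48,"dz":0,"wx":0,"wy":0,"wz":0},{"dx":0.044,"dy":-0.52,"dz":0,"wx":0,"wy":0,"wz":0},{"dx":0.046,"dy":-0.54,"dz":0,"wx":0,"wy":0,"wz":0}]'
python3 - <<'E'
from h import *
for n in ['scene','side']:
    im,dp=bot.read_camera(n); cv2.imwrite(f'pics/{n}1.png',cv2.resize(im[130:330,200:480,::-1],None,fx=2.5,fy=2.5))
    for r in bot.place_of(n,'roll_center')[:4]: print(n,round(r['p'],2),ray(n,[px(r['location'])],.0125)[0].round(4))
E
```

```text
time: 5.83
eef_pos: [0.5155, 0.091, 0.0063]
eef_rot: [2.13, 2.309, -0.0]
wrist_force: [-0.2, 0.1, -0.2]
gripper_width: 0.0599
finger_force: 0.2
scene 0.95 [0.486  0.2999 0.0125]
scene 0.92 [0.3744 0.1503 0.0125]
scene 0.67 [0.5252 0.0382 0.0125]
side 0.79 [0.3838 0.1407 0.0125]
side 0.65 [0.4731 0.3127 0.0125]
side 0.56 [0.5207 0.0302 0.0125]
side 0.46 [ 0.6021 -0.0039  0.0125]
```

View pics/scene1.png

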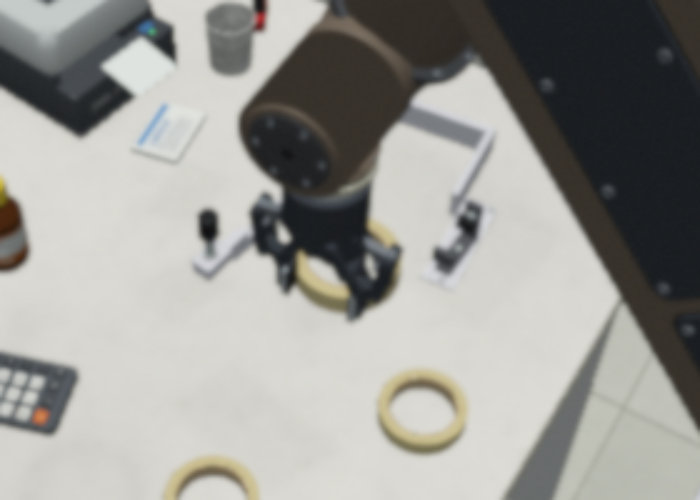

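The roll is moving ahead of the fingers and is aligned. I'll continue into the dock and slow down near home.

```bash
python3 -m inch '[{"dx":0.004,"dy":-0.045,"dz":0,"wx":0,"wy":0,"wz":0},{"dx":0.008,"dy":-0.09,"dz":0,"wx":0,"wy":0,"wz":0},{"dx":0.012,"dy":-0.135,"dz":0,"wx":0,"wy":0,"wz":0},{"dx":0.016,"dy":-0.18,"dz":0,"wx":0,"wy":0,"wz":0},{"dx":0.02,"dy":-0.225,"dz":0,"wx":0,"wy":0,"wz":0},{"dx":0.024,"dy":-0.27,"dz":0,"wx":0,"wy":0,"wz":0},{"dx":0.028,"dy":-0.315,"dz":0,"wx":0,"wy":0,"wz":0},{"dx":0.032,"dy":-0.36,"dz":0,"wx":0,"wy":0,"wz":0},{"dx":0.036,"dy":-0.405,"dz":0,"wx":0,"wy":0,"wz":0},{"dx":0.04,"dy":-0.45,"dz":0,"wx":0,"wy":0,"wz":0},{"dx":0.043,"dy":-0.49,"dz":0,"wx":0,"wy":0,"wz":0},{"dx":0.046,"dy":-0.52,"dz":0,"wx":0,"wy":0,"wz":0}]'
python3 -m inch '[{"dx":0.002,"dy":-0.02,"dz":0,"wx":0,"wy":0,"wz":0},{"dx":0.004,"dy":-0.04,"dz":0,"wx":0,"wy":0,"wz":0},{"dx":0.005,"dy":-0.055,"dz":0,"wx":0,"wy":0,"wz":0},{"dx":0.006,"dy":-0.067,"dz":0,"wx":0,"wy":0,"wz":0},{"dx":0.006,"dy":-0.067,"dz":0,"wx":0,"wy":0,"wz":0}]'
```

```text
time: 7.03
eef_pos: [0.527, -0.0388, 0.0063]
eef_rot: [2.129, 2.31, 0.0]
wrist_force: [-0.4, 0.7, 0.7]
gripper_width: 0.0597
finger_force: 0.1
time: 7.45
eef_pos: [0.5284, -0.0546, 0.0063]
eef_rot: [2.129, 2.31, 0.0]
wrist_force: [0.0, 0.3, -0.1]
gripper_width: 0.0602
finger_force: 0.0
```

```bash
python3 -m inch '[{"dx":0.001,"dy":-0.008,"dz":0,"wx":0,"wy":0,"wz":0},{"dx":0.001,"dy":-0.012,"dz":0,"wx":0,"wy":0,"wz":0},{"dx":0.001,"dy":-0.012,"dz":0,"wx":0,"wy":0,"wz":0}]'
python3 -m inch '[{"dx":0.001,"dy":-0.006,"dz":0,"wx":0,"wy":0,"wz":0},{"dx":0.001,"dy":-0.006,"dz":0,"wx":0,"wy":0,"wz":0}]'
python3 look.py w2
```

```text
time: 7.7
eef_pos: [0.5287, -0.0572, 0.0063]
eef_rot: [2.129, 2.31, 0.0]
wrist_force: [0.4, 0.5, 0.0]
gripper_width: 0.0598
finger_force: 0.0
time: 7.87
eef_pos: [0.5289, -0.0588, 0.0063]
eef_rot: [2.129, 2.31, 0.0]
wrist_force: [0.2, -0.4, -0.8]
gripper_width: 0.0599
finger_force: 0.1
gate_hinge 0.87 [468. 215.] [ 0.6025 -0.0297  0.    ]
catch_range 0.67 [158. 215.] [ 0.4459 -0.0425  0.    ]
8.1667 [ 0.5289 -0.0587  0.0063] [2.129 2.31  0.   ] [ 0.92  0.58 -0.1 ]
```

View pics/w2.png

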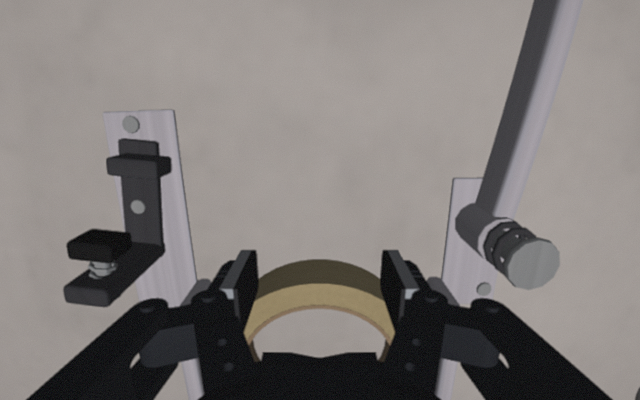

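The roll sits between the fingers, with the apex of its underside at about (320,261) and the top edge at about row 285. I'll compute where that puts it.

```bash
python3 - <<'E'
from h import *
def dk(P): d=np.asarray(P)[:,:2]-[.5326,-.1115]; a=.0886; return np.c_[d@[np.cos(a),np.sin(a)],d@[-np.sin(a),np.cos(a)]].round(4)
print(dk(ray('wrist',[[320,261]],0)),dk(ray('wrist',[[320,286]],.025)))
dp=np.load('pics/w2.npy'); m=np.zeros_like(dp,bool); m[255:330,250:390]=1
P=cloud('wrist',dp,m); P=P[(P[:,2]>.02)&(P[:,2]<.03)]; D=dk(P); print(len(D),D.min(0),D.max(0))
E
```

```text
[[0.0015 0.0507]] [[0.0014 0.051 ]]
4872 [-0.032   0.0262] [0.034  0.0651]
```

Front edge at y = +51 mm and x about +1 mm means the roll is home. Next I back out, rise and go above the knob.

```bash
python3 -m inch '[{"dx":-0.007,"dy":0.08,"dz":0,"wx":0,"wy":0,"wz":0},{"dx":-0.014,"dy":0.16,"dz":0,"wx":0,"wy":0,"wz":0},{"dx":-0.014,"dy":0.2,"dz":0.15,"wx":0,"wy":0,"wz":0},{"dx":-0.014,"dy":0.2,"dz":0.3,"wx":0,"wy":0,"wz":0},{"dx":-0.014,"dy":0.2,"dz":0.45,"wx":0,"wy":0,"wz":0},{"dx":0,"dy":0.25,"dz":0.575,"wx":0,"wy":0,"wz":0},{"dx":0.332,"dy":0.729,"dz":0.575,"wx":0,"wy":0,"wz":0},{"dx":0.332,"dy":0.729,"dz":0.575,"wx":0,"wy":0,"wz":0},{"dx":0.332,"dy":0.729,"dz":0.575,"wx":0,"wy":0,"wz":0},{"dx":0.332,"dy":0.729,"dz":0.575,"wx":0,"wy":0,"wz":0},{"dx":0.332,"dy":0.729,"dz":0.575,"wx":0,"wy":0,"wz":0},{"dx":0.332,"dy":0.729,"dz":0.575,"wx":0,"wy":0,"wz":0}]'
python3 - <<'E'
from h import *
o=bot.observe(); print(o['time'],o['eef_pos'].round(4))
im,dp=bot.read_camera('wrist'); cv2.imwrite('pics/w3.png',im[:,:,::-1])
for n in ['wrist']:
    for r in bot.place_of(n,'knob_grip')[:2]: print(n,round(r['p'],2),px(r['location']).round(0),ray(n,[px(r['location'])],.089)[0].round(4))
m=np.ones_like(dp,bool); m[:240]=1
P=cloud('wrist',dp,m); Q=P[(abs(P[:,0]-.613)<.025)&(abs(P[:,1]-.123)<.025)&(P[:,2]>.095)&(P[:,2]<.107)]
if len(Q): print(len(Q),Q.min(0).round(4),Q.max(0).round(4),((Q.min(0)+Q.max(0))/2).round(4))
E
```

```text
time: 9.17
eef_pos: [0.6117, 0.1244, 0.1496]
eef_rot: [-2.127, -2.312, 0.001]
wrist_force: [-0.5, -1.5, -0.6]
gripper_width: 0.0594
finger_force: 0.0
9.1667 [0.6117 0.1244 0.1496]
wrist 0.66 [327. 221.] [0.6167 0.124  0.089 ]
705 [0.6039 0.1138 0.0951] [0.6232 0.1335 0.1019] [0.6136 0.1237 0.0985]
```

View pics/w3.png

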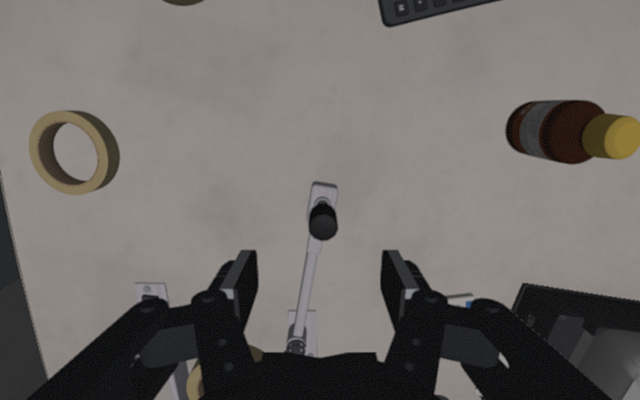

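The knob at (322,215) is centred between the fingers, and depth puts it at (0.6136, 0.1237). I'll go down and grip.

```bash
python3 -m inch '[{"dx":0.002,"dy":0,"dz":-0.12,"wx":0,"wy":0,"wz":0},{"dx":0.002,"dy":0,"dz":-0.22,"wx":0,"wy":0,"wz":0},{"dx":0.002,"dy":0,"dz":-0.29,"wx":0,"wy":0,"wz":0},{"dx":0.002,"dy":0,"dz":-0.312,"wx":0,"wy":0,"wz":0},{"dx":0.002,"dy":0,"dz":-0.312,"wx":0,"wy":0,"wz":0}]'
python3 -m inch '[{"dx":0,"dy":0,"dz":0,"wx":0,"wy":0,"wz":0},{"dx":0,"dy":0,"dz":0,"wx":0,"wy":0,"wz":0},{"dx":0,"dy":0,"dz":0,"wx":0,"wy":0,"wz":0},{"dx":0,"dy":0,"dz":0,"wx":0,"wy":0,"wz":0},{"dx":0,"dy":0,"dz":0,"wx":0,"wy":0,"wz":0},{"dx":0,"dy":0,"dz":0,"wx":0,"wy":0,"wz":0},{"dx":0,"dy":0,"dz":0,"wx":0,"wy":0,"wz":0},{"dx":0,"dy":0,"dz":0,"wx":0,"wy":0,"wz":0}]' 1
```

```text
time: 9.68
eef_pos: [0.6116, 0.1225, 0.0711]
eef_rot: [-2.129, -2.308, 0.003]
wrist_force: [0.7, 0.9, -1.0]
gripper_width: 0.0599
finger_force: 0.0
time: 10.35
eef_pos: [0.6125, 0.1235, 0.0723]
eef_rot: [2.129, 2.31, 0.001]
wrist_force: [1.6, -0.4, 2.6]
gripper_width: 0.018
finger_force: 58.6
```

The knob is gripped. Before winding the gate, I'll use the depth already taken in w2 to estimate where the catch is clamped, and work out the arc rows.

```bash
cat > arc.py <<'E'
import numpy as np
H=np.array([.6006,-.0302]); r=.1545; a0=85.1+0.0
P0=np.array([.6125,.1237])
for k in range(0,115,5):
    a=np.radians(85.6+k); P=H+r*np.array([np.cos(a),np.sin(a)])
    print(k,'gate',round(np.radians(k+.4),3),P.round(4),'shift units',((P-P0)/.25).round(3))
E
python3 arc.py; python3 - <<'E'
from h import *
c=np.load('pics/w2c.npz'); dp=np.load('pics/w2.npy'); R,t=c['R'],c['t']
m=np.zeros_like(dp,bool); m[110:320,50:190]=1; v,u=np.nonzero(m&(dp>0))
p=cv2.undistortPoints(np.c_[u,v].astype(float).reshape(-1,1,2),c['K'],c['d']).reshape(-1,2); z=dp[v,u]
P=(np.c_[p*z[:,None],z]-t)@R
a=.0886;d=P[:,:2]-[.5326,-.1115]; D=np.c_[d@[np.cos(a),np.sin(a)],d@[-np.sin(a),np.cos(a)],P[:,2]]
# polar about hinge: arc angle & radius
h=D[:,:2]-[.075,.075]; ang=np.unwrap(np.arctan2(h[:,1],h[:,0])%(2*np.pi))-np.radians(80); rad=np.hypot(*h.T)
for z0 in np.arange(.004,.056,.004):
    k=(D[:,2]>=z0)&(D[:,2]<z0+.004)&(rad>.13)&(rad<.2)
    if k.sum()>5:
        hist,e=np.histogram(ang[k],np.arange(1.40,2.12,.03)); print(z0.round(3),k.sum(),hist, 'r',np.percentile(rad[k],[5,95]).round(3))
print(e.round(2))
E
```

```text
0 gate 0.007 [0.6125 0.1238] shift units [-0.     0.001]
5 gate 0.094 [0.599  0.1243] shift units [-0.054  0.002]
10 gate 0.182 [0.5855 0.1236] shift units [-0.108 -0.001]
15 gate 0.269 [0.5722 0.1217] shift units [-0.161 -0.008]
20 gate 0.356 [0.5591 0.1186] shift units [-0.214 -0.02 ]
25 gate 0.443 [0.5462 0.1144] shift units [-0.265 -0.037]
30 gate 0.531 [0.5338 0.1091] shift units [-0.315 -0.058]
35 gate 0.618 [0.522  0.1028] shift units [-0.362 -0.084]
40 gate 0.705 [0.5107 0.0954] shift units [-0.407 -0.113]
45 gate 0.792 [0.5001 0.0871] shift units [-0.45  -0.146]
50 gate 0.88 [0.4902 0.0779] shift units [-0.489 -0.183]
55 gate 0.967 [0.4812 0.0679] shift units [-0.525 -0.223]
60 gate 1.054 [0.4731 0.0571] shift units [-0.558 -0.266]
65 gate 1.141 [0.466  0.0456] shift units [-0.586 -0.312]
70 gate 1.229 [0.4599 0.0336] shift units [-0.61 -0.36]
75 gate 1.316 [0.4549 0.0211] shift units [-0.631 -0.41 ]
80 gate 1.403 [0.451  0.0082] shift units [-0.646 -0.462]
85 gate 1.491 [ 0.4482 -0.005 ] shift units [-0.657 -0.515]
90 gate 1.578 [ 0.4466 -0.0183] shift units [-0.664 -0.568]
[... 1271 characters left out ...]
   0   0   0   0   0   0 246  53  32 148  72  25   1   0
   0   0   0   0   0   0] r [0.151 0.166]
0.04 827 [  0   0   0   0   0   0   0   0   0   0 246  64 162 273  67  15   0   0
   0   0   0   0   0   0] r [0.151 0.167]
0.044 1248 [  0   0   0   0   0   0   0   0   0   0 530 357   4 257  79  21   0   0
   0   0   0   0   0   0] r [0.152 0.167]
0.048 927 [  0   0   0   0   0   0   0   0   0   0   0   0   0 428 449  50   0   0
   0   0   0   0   0   0] r [0.153 0.169]
0.052 45 [ 0  0  0  0  0  0  0  0  0  0  0  0  0 18 27  0  0  0  0  0  0  0  0  0] r [0.155 0.167]
[1.4  1.43 1.46 1.49 1.52 1.55 1.58 1.61 1.64 1.67 1.7  1.73 1.76 1.79
 1.82 1.85 1.88 1.91 1.94 1.97 2.   2.03 2.06 2.09 2.12]
```

From the depth, the tooth spans 1.52 to 1.575 rad and the pad face is at about 1.70. Both mean the arm should touch the buffer at a gate angle of about 1.63, with the knob about 93° round the arc. I'll wind along the arc to 60° first.

```bash
python3 -m inch '[{"dx":-0.054,"dy":0.002,"dz":0,"wx":0,"wy":0,"wz":0},{"dx":-0.108,"dy":-0.001,"dz":0,"wx":0,"wy":0,"wz":0},{"dx":-0.161,"dy":-0.008,"dz":0,"wx":0,"wy":0,"wz":0},{"dx":-0.214,"dy":-0.02,"dz":0,"wx":0,"wy":0,"wz":0},{"dx":-0.265,"dy":-0.037,"dz":0,"wx":0,"wy":0,"wz":0},{"dx":-0.315,"dy":-0.058,"dz":0,"wx":0,"wy":0,"wz":0},{"dx":-0.362,"dy":-0.084,"dz":0,"wx":0,"wy":0,"wz":0},{"dx":-0.407,"dy":-0.113,"dz":0,"wx":0,"wy":0,"wz":0},{"dx":-0.45,"dy":-0.146,"dz":0,"wx":0,"wy":0,"wz":0},{"dx":-0.489,"dy":-0.183,"dz":0,"wx":0,"wy":0,"wz":0},{"dx":-0.525,"dy":-0.223,"dz":0,"wx":0,"wy":0,"wz":0},{"dx":-0.558,"dy":-0.266,"dz":0,"wx":0,"wy":0,"wz":0}]'
```

```text
time: 11.35
eef_pos: [0.4733, 0.0568, 0.0721]
eef_rot: [2.128, 2.309, 0.003]
wrist_force: [7.1, 1.5, -3.0]
gripper_width: 0.0178
finger_force: 58.7
```

```bash
python3 -m inch '[{"dx":-0.027,"dy":-0.046,"dz":0,"wx":0,"wy":0,"wz":0},{"dx":-0.05,"dy":-0.094,"dz":0,"wx":0,"wy":0,"wz":0},{"dx":-0.071,"dy":-0.144,"dz":0,"wx":0,"wy":0,"wz":0},{"dx":-0.086,"dy":-0.196,"dz":0,"wx":0,"wy":0,"wz":0},{"dx":-0.095,"dy":-0.232,"dz":0,"wx":0,"wy":0,"wz":0},{"dx":-0.1,"dy":-0.265,"dz":0,"wx":0,"wy":0,"wz":0},{"dx":-0.101,"dy":-0.276,"dz":0,"wx":0,"wy":0,"wz":0},{"dx":-0.101,"dy":-0.276,"dz":0,"wx":0,"wy":0,"wz":0},{"dx":-0.101,"dy":-0.276,"dz":0,"wx":0,"wy":0,"wz":0}]'
python3 -m inch '[{"dx":-0.001,"dy":-0.01,"dz":0,"wx":0,"wy":0,"wz":0},{"dx":-0.001,"dy":-0.014,"dz":0,"wx":0,"wy":0,"wz":0},{"dx":-0.001,"dy":-0.014,"dz":0,"wx":0,"wy":0,"wz":0}]'
```

```text
time: 12.1
eef_pos: [0.4476, -0.0118, 0.072]
eef_rot: [-2.129, -2.31, 0.0]
wrist_force: [1.7, 4.4, 1.2]
gripper_width: 0.0183
finger_force: 58.9
time: 12.35
eef_pos: [0.4472, -0.0152, 0.072]
eef_rot: [-2.128, -2.31, 0.0]
wrist_force: [1.8, 5.4, 1.3]
gripper_width: 0.0179
finger_force: 59.0
```

```bash
f(){ grep -E 'eef_pos|wrist_f'; }
python3 -m inch '[{"dx":0,"dy":-0.01,"dz":0,"wx":0,"wy":0,"wz":0},{"dx":0,"dy":-0.02,"dz":0,"wx":0,"wy":0,"wz":0},{"dx":0,"dy":-0.02,"dz":0,"wx":0,"wy":0,"wz":0},{"dx":0,"dy":-0.02,"dz":0,"wx":0,"wy":0,"wz":0}]' | f
python3 -m inch '[{"dx":0,"dy":-0.01,"dz":0,"wx":0,"wy":0,"wz":0},{"dx":0,"dy":-0.01,"dz":0,"wx":0,"wy":0,"wz":0},{"dx":0,"dy":-0.01,"dz":0,"wx":0,"wy":0,"wz":0}]' | f
python3 -m inch '[{"dx":0,"dy":0,"dz":0,"wx":0,"wy":0,"wz":0}]' | f
python3 -m inch '[{"dx":0,"dy":-0.004,"dz":0,"wx":0,"wy":0,"wz":0},{"dx":0,"dy":-0.004,"dz":0,"wx":0,"wy":0,"wz":0},{"dx":0,"dy":-0.004,"dz":0,"wx":0,"wy":0,"wz":0}]' | f
python3 -m inch '[{"dx":0,"dy":0,"dz":0,"wx":0,"wy":0,"wz":0}]' | f
python3 -m inch '[{"dx":0,"dy":0,"dz":0,"wx":0,"wy":0,"wz":0}]' | f
```

```text
eef_pos: [0.4469, -0.0203, 0.072]
wrist_force: [-1.3, 5.6, 1.9]
eef_pos: [0.4468, -0.0228, 0.0719]
wrist_force: [-2.6, 5.6, 2.7]
eef_pos: [0.4468, -0.0227, 0.072]
wrist_force: [-3.1, 4.7, 2.2]
eef_pos: [0.4468, -0.0237, 0.072]
wrist_force: [-2.4, 5.3, 3.2]
eef_pos: [0.4468, -0.0237, 0.0719]
wrist_force: [-2.8, 4.4, 2.1]
eef_pos: [0.4467, -0.0237, 0.0719]
wrist_force: [-3.2, 4.4, 2.9]
```

```bash
f(){ grep -E 'eef_pos|wrist_f'; }
for i in 1; do
python3 -m inch '[{"dx":0,"dy":-0.004,"dz":0,"wx":0,"wy":0,"wz":0},{"dx":0,"dy":-0.004,"dz":0,"wx":0,"wy":0,"wz":0},{"dx":0,"dy":-0.004,"dz":0,"wx":0,"wy":0,"wz":0}]' | f
python3 -m inch '[{"dx":0,"dy":0,"dz":0,"wx":0,"wy":0,"wz":0}]' | f
python3 -m inch '[{"dx":0,"dy":0,"dz":0,"wx":0,"wy":0,"wz":0}]' | f
python3 -m inch '[{"dx":0,"dy":-0.004,"dz":0,"wx":0,"wy":0,"wz":0},{"dx":0,"dy":-0.004,"dz":0,"wx":0,"wy":0,"wz":0},{"dx":0,"dy":-0.004,"dz":0,"wx":0,"wy":0,"wz":0}]' | f
python3 -m inch '[{"dx":0,"dy":0,"dz":0,"wx":0,"wy":0,"wz":0}]' | f
python3 -m inch '[{"dx":0,"dy":0,"dz":0,"wx":0,"wy":0,"wz":0}]' | f
done
```

```text
eef_pos: [0.4467, -0.0247, 0.0719]
wrist_force: [-3.6, 4.2, 2.5]
eef_pos: [0.4467, -0.0247, 0.0719]
wrist_force: [-2.1, 4.4, 2.8]
eef_pos: [0.4467, -0.0247, 0.0719]
wrist_force: [-3.3, 5.7, 1.9]
eef_pos: [0.4467, -0.0257, 0.0719]
wrist_force: [-2.7, 4.9, 2.7]
eef_pos: [0.4467, -0.0257, 0.0719]
wrist_force: [-3.7, 4.4, 1.2]
eef_pos: [0.4467, -0.0257, 0.0719]
wrist_force: [-2.8, 4.6, 3.2]
```

```bash
f(){ grep -E 'eef_pos|wrist_f'; }
python3 -m inch '[{"dx":0,"dy":-0.004,"dz":0,"wx":0,"wy":0,"wz":0},{"dx":0,"dy":-0.004,"dz":0,"wx":0,"wy":0,"wz":0},{"dx":0,"dy":-0.004,"dz":0,"wx":0,"wy":0,"wz":0}]' | f
python3 -m inch '[{"dx":0,"dy":0,"dz":0,"wx":0,"wy":0,"wz":0}]' | f
python3 -m inch '[{"dx":0,"dy":0,"dz":0,"wx":0,"wy":0,"wz":0}]' | f
python3 -m inch '[{"dx":0,"dy":-0.004,"dz":0,"wx":0,"wy":0,"wz":0},{"dx":0,"dy":-0.004,"dz":0,"wx":0,"wy":0,"wz":0},{"dx":0,"dy":-0.004,"dz":0,"wx":0,"wy":0,"wz":0}]' | f
python3 -m inch '[{"dx":0,"dy":0,"dz":0,"wx":0,"wy":0,"wz":0}]' | f
python3 -m inch '[{"dx":0,"dy":0,"dz":0,"wx":0,"wy":0,"wz":0}]' | f
```

```text
eef_pos: [0.4467, -0.0267, 0.0719]
wrist_force: [-3.7, 4.1, 2.1]
eef_pos: [0.4467, -0.0267, 0.0719]
wrist_force: [-2.9, 4.5, 3.2]
eef_pos: [0.4466, -0.0267, 0.0719]
wrist_force: [-2.6, 4.1, 2.0]
eef_pos: [0.4466, -0.0277, 0.0719]
wrist_force: [-3.4, 4.5, 2.0]
eef_pos: [0.4466, -0.0277, 0.0719]
wrist_force: [-2.4, 4.5, 2.3]
eef_pos: [0.4466, -0.0277, 0.0719]
wrist_force: [-4.0, 6.0, 2.6]
```

```bash
f(){ grep -E 'eef_pos|wrist_f'; }
python3 -m inch '[{"dx":0,"dy":-0.004,"dz":0,"wx":0,"wy":0,"wz":0},{"dx":0,"dy":-0.004,"dz":0,"wx":0,"wy":0,"wz":0},{"dx":0,"dy":-0.004,"dz":0,"wx":0,"wy":0,"wz":0}]' | f
python3 -m inch '[{"dx":0,"dy":0,"dz":0,"wx":0,"wy":0,"wz":0}]' | f
python3 -m inch '[{"dx":0,"dy":0,"dz":0,"wx":0,"wy":0,"wz":0}]' | f
python3 -m inch '[{"dx":0,"dy":0,"dz":0,"wx":0,"wy":0,"wz":0}]' | f
```

```text
eef_pos: [0.4466, -0.0287, 0.0719]
wrist_force: [-3.3, 3.9, 2.4]
eef_pos: [0.4466, -0.0287, 0.0719]
wrist_force: [-2.7, 3.9, 2.1]
eef_pos: [0.4466, -0.0287, 0.0719]
wrist_force: [-3.1, 5.1, 2.7]
eef_pos: [0.4466, -0.0287, 0.0719]
wrist_force: [-2.9, 4.3, 2.4]
```

```bash
f(){ grep -E 'eef_pos|wrist_f'; }
python3 -m inch '[{"dx":0,"dy":-0.004,"dz":0,"wx":0,"wy":0,"wz":0},{"dx":0,"dy":-0.004,"dz":0,"wx":0,"wy":0,"wz":0},{"dx":0,"dy":-0.004,"dz":0,"wx":0,"wy":0,"wz":0}]' | f
python3 -m inch '[{"dx":0,"dy":0,"dz":0,"wx":0,"wy":0,"wz":0}]' | f
python3 -m inch '[{"dx":0,"dy":0,"dz":0,"wx":0,"wy":0,"wz":0}]' | f
python3 - <<'E'
from h import *
im,dp=bot.read_camera('wrist'); cv2.imwrite('pics/w4.png',im[:,:,::-1]); np.save('pics/w4.npy',dp)
K,d,R,t=cal('wrist'); np.savez('pics/w4c.npz',K=K,d=d,R=R,t=t)
for n in ['scene','side']:
    im,dp=bot.read_camera(n); cv2.imwrite(f'pics/{n}4.png',im[:,:,::-1])
E
```

```text
eef_pos: [0.4466, -0.0296, 0.0719]
wrist_force: [-3.4, 6.4, 2.8]
eef_pos: [0.4466, -0.0296, 0.0719]
wrist_force: [-3.1, 6.4, 2.1]
eef_pos: [0.4466, -0.0296, 0.0719]
wrist_force: [-2.8, 5.6, 2.2]
```

View pics/w4.png

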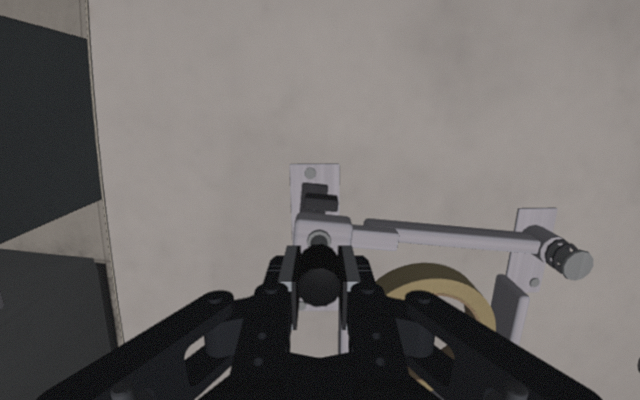

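The picture shows the arm shut past the tooth at (320,202), the knob in the grip and the roll home. The force rose from 4.4 N to about 6.1 N, so the buffer is touched and pressed in about 0.8 mm. Now I press the bolt.

```bash
python3 -m inch '[{"dx":0,"dy":0,"dz":-0.012,"wx":0,"wy":0,"wz":0},{"dx":0,"dy":0,"dz":-0.024,"wx":0,"wy":0,"wz":0},{"dx":0,"dy":0,"dz":-0.036,"wx":0,"wy":0,"wz":0},{"dx":0,"dy":0,"dz":-0.048,"wx":0,"wy":0,"wz":0},{"dx":0,"dy":0,"dz":-0.056,"wx":0,"wy":0,"wz":0},{"dx":0,"dy":0,"dz":-0.06,"wx":0,"wy":0,"wz":0},{"dx":0,"dy":0,"dz":-0.06,"wx":0,"wy":0,"wz":0}]'
python3 -m inch '[{"dx":0,"dy":0,"dz":-0.004,"wx":0,"wy":0,"wz":0},{"dx":0,"dy":0,"dz":-0.004,"wx":0,"wy":0,"wz":0}]'
```

```text
time: 16.75
eef_pos: [0.4468, -0.0297, 0.0585]
eef_rot: [-2.129, -2.31, 0.0]
wrist_force: [-9.7, 6.0, 37.3]
gripper_width: 0.0176
finger_force: 63.1
time: 16.92
eef_pos: [0.4469, -0.0297, 0.0581]
eef_rot: [2.128, 2.31, 0.0]
wrist_force: [-11.7, 7.4, 49.0]
gripper_width: 0.0177
finger_force: 64.2
```

Force has risen to 49 N. I'll check the knob's real height from depth, before and now.

```bash
python3 - <<'E'
from h import *
def Pt(dp,K,d,R,t,box):
    m=np.zeros_like(dp,bool); m[box[0]:box[1],box[2]:box[3]]=1; v,u=np.nonzero(m&(dp>0))
    p=cv2.undistortPoints(np.c_[u,v].astype(float).reshape(-1,1,2),K,d).reshape(-1,2); z=dp[v,u]
    return (np.c_[p*z[:,None],z]-t)@R
c=np.load('pics/w4c.npz'); A=(np.load('pics/w4.npy'),c['K'],c['d'],c['R'],c['t'])
im,dp=bot.read_camera('wrist'); cv2.imwrite('pics/w5.png',im[:,:,::-1]); B=(dp,*cal('wrist'))
for X in (A,B):
    P=Pt(*X,(240,310,305,335)); h,e=np.histogram(P[:,2],np.arange(.04,.12,.003)); print(dict(zip(e.round(3),h)))
    Q=P[(P[:,2]>P[:,2].max()-.004)]; print('top',np.median(Q[:,2]).round(4),np.median(Q,0).round(4))
o=bot.observe(); print(o['wrist_force'].round(1),o['eef_pos'].round(4))
E
```

```text
{np.float64(0.04): np.int64(0), np.float64(0.043): np.int64(17), np.float64(0.046): np.int64(42), np.float64(0.049): np.int64(40), np.float64(0.052): np.int64(7), np.float64(0.055): np.int64(21), np.float64(0.058): np.int64(31), np.float64(0.061): np.int64(15), np.float64(0.064): np.int64(0), np.float64(0.067): np.int64(0), np.float64(0.07): np.int64(0), np.float64(0.073): np.int64(45), np.float64(0.076): np.int64(76), np.float64(0.079): np.int64(88), np.float64(0.082): np.int64(76), np.float64(0.085): np.int64(95), np.float64(0.088): np.int64(84), np.float64(0.091): np.int64(99), np.float64(0.094): np.int64(120), np.float64(0.097): np.int64(1110), np.float64(0.1): np.int64(0), np.float64(0.103): np.int64(0), np.float64(0.106): np.int64(0), np.float64(0.109): np.int64(0), np.float64(0.112): np.int64(0), np.float64(0.115): np.int64(0)}
top 0.0983 [ 0.4465 -0.0264  0.0983]
{np.float64(0.04): np.int64(0), np.float64(0.043): np.int64(23), np.float64(0.046): np.int64(95), np.float64(0.049): np.int64(101), np.float64(0.052): np.int64(2), np.float64(0.055): np.int64(0), np.float64(0.058): np.int64(3), np.float64(0.061): np.int64(52), np.float64(0.064): np.int64(79), np.float64(0.067): np.int64(75), np.float64(0.07): np.int64(87), np.float64(0.073): np.int64(95), np.float64(0.076): np.int64(89), np.float64(0.079): np.int64(101), np.float64(0.082): np.int64(140), np.float64(0.085): np.int64(1094), np.float64(0.088): np.int64(0), np.float64(0.091): np.int64(0), np.float64(0.094): np.int64(0), np.float64(0.097): np.int64(0), np.float64(0.1): np.int64(0), np.float64(0.103): np.int64(0), np.float64(0.106): np.int64(0), np.float64(0.109): np.int64(0), np.float64(0.112): np.int64(0), np.float64(0.115): np.int64(0)}
top 0.0861 [ 0.4466 -0.0266  0.0861]
[-11.2   7.1  48.8] [ 0.4468 -0.0297  0.0581]
```

View pics/w5.png

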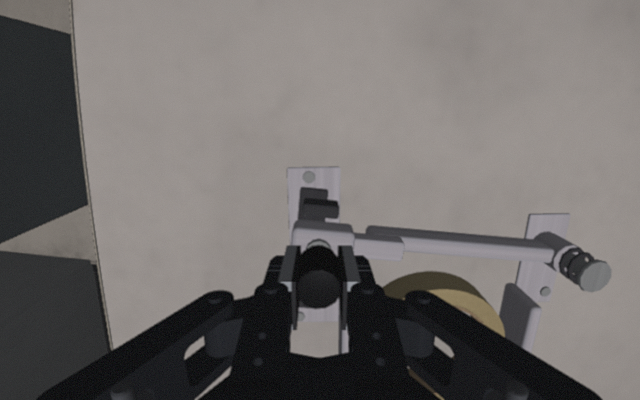

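The knob top is at 0.086 m, exactly the fully-down height (102 − 16 mm), so the bolt is home behind the tooth. I'll ease the down force, let the gate back gently onto the tooth, then release.

```bash
f(){ grep -E 'time|eef_pos|wrist_f|grip'; }
python3 -m inch '[{"dx":0,"dy":0.004,"dz":0.004,"wx":0,"wy":0,"wz":0},{"dx":0,"dy":0.008,"dz":0.006,"wx":0,"wy":0,"wz":0},{"dx":0,"dy":0.012,"dz":0.006,"wx":0,"wy":0,"wz":0},{"dx":0,"dy":0.016,"dz":0.006,"wx":0,"wy":0,"wz":0},{"dx":0,"dy":0.016,"dz":0.006,"wx":0,"wy":0,"wz":0}]' |f
python3 -m inch '[{"dx":0,"dy":0.004,"dz":0,"wx":0,"wy":0,"wz":0},{"dx":0,"dy":0.004,"dz":0,"wx":0,"wy":0,"wz":0}]' |f
python3 -m inch '[{"dx":0,"dy":0,"dz":0,"wx":0,"wy":0,"wz":0}]' |f
```

```text
time: 17.38
eef_pos: [0.4468, -0.0256, 0.0588]
wrist_force: [-7.7, 5.3, 30.3]
gripper_width: 0.0183
time: 17.55
eef_pos: [0.4469, -0.0247, 0.0588]
wrist_force: [-8.9, 4.2, 29.2]
gripper_width: 0.0182
time: 17.63
eef_pos: [0.4469, -0.0248, 0.0588]
wrist_force: [-8.4, 4.0, 30.2]
gripper_width: 0.0181
```

```bash
f(){ grep -E 'time|eef_pos|wrist_f|grip'; }
python3 -m inch '[{"dx":0,"dy":0.003,"dz":0.002,"wx":0,"wy":0,"wz":0},{"dx":0,"dy":0.003,"dz":0.002,"wx":0,"wy":0,"wz":0},{"dx":0,"dy":0.003,"dz":0.002,"wx":0,"wy":0,"wz":0}]' |f
python3 -m inch '[{"dx":0,"dy":0.003,"dz":0,"wx":0,"wy":0,"wz":0},{"dx":0,"dy":0.003,"dz":0,"wx":0,"wy":0,"wz":0},{"dx":0,"dy":0.003,"dz":0,"wx":0,"wy":0,"wz":0}]' |f
```

```text
time: 17.88
eef_pos: [0.4469, -0.0244, 0.059]
wrist_force: [-7.1, 0.3, 23.5]
gripper_width: 0.018
time: 18.13
eef_pos: [0.4469, -0.0239, 0.059]
wrist_force: [-8.9, -5.9, 24.5]
gripper_width: 0.0183
```

The y force turned from +4 N to −6 N, so the tooth now carries the gate. I'll release and rise.

```bash
python3 -m inch '[{"dx":0,"dy":0,"dz":0,"wx":0,"wy":0,"wz":0},{"dx":0,"dy":0,"dz":0,"wx":0,"wy":0,"wz":0},{"dx":0,"dy":0,"dz":0,"wx":0,"wy":0,"wz":0},{"dx":0,"dy":0,"dz":0,"wx":0,"wy":0,"wz":0},{"dx":0,"dy":0,"dz":0,"wx":0,"wy":0,"wz":0},{"dx":0,"dy":0,"dz":0,"wx":0,"wy":0,"wz":0}]' -0.4
python3 -m inch '[{"dx":0,"dy":0,"dz":0.06,"wx":0,"wy":0,"wz":0},{"dx":0,"dy":0,"dz":0.15,"wx":0,"wy":0,"wz":0},{"dx":0,"dy":0,"dz":0.3,"wx":0,"wy":0,"wz":0},{"dx":0,"dy":0,"dz":0.45,"wx":0,"wy":0,"wz":0},{"dx":0,"dy":0,"dz":0.6,"wx":0,"wy":0,"wz":0},{"dx":0,"dy":0,"dz":0.6,"wx":0,"wy":0,"wz":0},{"dx":0,"dy":0,"dz":0.6,"wx":0,"wy":0,"wz":0}]'
python3 - <<'E'
from h import *
im,dp=bot.read_camera('wrist'); cv2.imwrite('pics/w6.png',im[:,:,::-1])
P=cloud('wrist',dp,np.ones_like(dp,bool)); Q=P[(abs(P[:,0]-.446)<.03)&(abs(P[:,1]+.025)<.03)&(P[:,2]>.055)&(P[:,2]<.12)]
print(len(Q),'top',np.percentile(Q[:,2],[50,90,99]).round(4)); Q=Q[Q[:,2]>.08]; print(((Q.min(0)+Q.max(0))/2).round(4))
E
```

```text
time: 18.63
eef_pos: [0.4474, -0.0235, 0.058]
eef_rot: [-2.129, -2.31, 0.0]
wrist_force: [-0.1, 0.0, -0.4]
gripper_width: 0.0598
finger_force: 0.0
time: 19.22
eef_pos: [0.4479, -0.0236, 0.2098]
eef_rot: [2.126, 2.308, 0.003]
wrist_force: [-0.5, 1.0, -1.3]
gripper_width: 0.0597
finger_force: 0.0
481 top [0.0845 0.0856 0.0865]
[ 0.4453 -0.0226  0.0839]
```

View pics/w6.png

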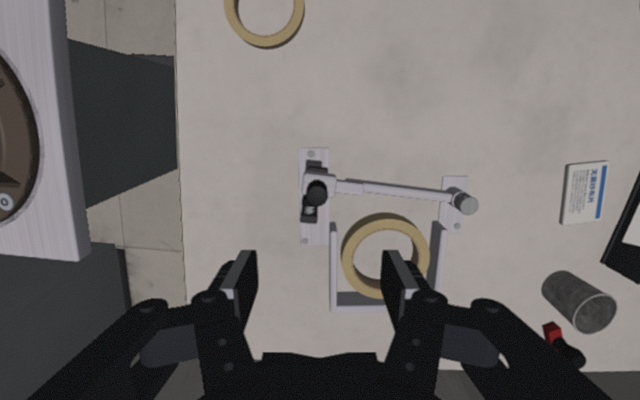

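The gate stands shut by itself with its arm across the mouth and the knob at (317,192). The knob top is at about 0.085 m, so the bolt is down. The roll at (385,257) lies home against the back wall, and the robot is clear.

```bash
python3 -c "
from workcell import bot
print(bot.sign_off())"
```

```text
the job is handed in; nothing more can be done
None
```

I handed the job in with the roll home and flat in the dock, the gate shut and standing on its catch's tooth, and the bolt fully down; the calculator, cup and gauze pack were never touched (sign-off returned no verdict).

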